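# Lock a gel cassette upright in the casting stand

## Task

Open the casting stand by pulling its spring collar up and turning it until the clamp finger is out of the way and has dropped fully home in its side notch. Lift the flat gel cassette off its sloping rest and stand it upright on its long thin edge in the stand's bay, let go of it, then pull the collar up again, turn the finger back over the cassette and let it down so that it holds the cassette's top edge. Leave the bottles, vials and beaker around standing where they are.

Things in the scene. Friction and masses are not known exactly. Their poses are not given: they have to be found in the camera images.
- stand: Grey casting stand fixed to the bench; origin under the bay's centre, at bench height. Base 12 mm thick, x -50 to +50, y -65 to +119 mm. Upright clamp post at x 0, y +84 mm, radius up to 26 mm, its notched crown up to 82 mm above the bench. x points away from the robot at yaw 0.
- stand_bay (a point): Centre of the stand's bay floor, 14 mm above the bench; x across the bay, y along it toward the clamp post, z up. The bay is a channel 18 mm wide between walls 100 mm long and 30 mm above the bench, with lips that flare to 30 mm wide at 37 mm above the bench; low end stops at y = +-55 mm.
- collar_grip (a point): Spring collar on top of the post: dark knurled upright steel cylinder, 32 mm across, 98 to 138 mm above the bench (cap to 142) when down; grip round its sides. Point on its axis, 121 mm above the bench when down. Under it a hub of radius 26 mm and the flat clamp finger (14 mm wide, 90 to 98 mm above the bench), which points along this point's -y, lift and turn with it.
- finger_tip (a point): Underside of the clamp finger near its tip, 62 mm from the collar's axis, 90 mm above the bench when the collar is down.
- collar_lift (a joint): Collar pulled up, m: 0 down, limit 0.024. A spring pulls down 6 N at 0 and 0.3 N more per mm, plus 1.3 N weight. A ridge blocks turning from notch to notch until it is lifted over 12 mm: lift about 18 mm to turn. Let go between the notches it stays up at about 0.012. Down on the standing cassette, whose top is 94 mm above the bench, it reads about 0.004.
- collar_turn (a joint): Turn of the collar, rad, anticlockwise from above: about 0 = finger over the bay (locking notch; starts here), 1.22 = finger swung out to the bay's +x side (side notch). Limits -0.06 and 1.28; each notch leaves about 0.1 of play; friction is slight.
- cassette_center (a point): Flat gel cassette, grey plastic frame with clear window, 12 mm thick (this point's x), 100 mm long (y), 80 mm high (z), about 90 g; point at its centre. It leans on the rest, long edges level, its plane 60 degrees above horizontal; z points up the slope. Its top 27 mm stand free of the rest's ribs, and under the middle 70 mm of its length is open space.
- rest: White sloping rest fixed to the bench, base 100 x 110 x 12 mm; origin under the base's centre. Its slope rises toward its -x side (roughly toward the robot); two ribs, 8 mm wide, at y = +-42 mm carry the cassette, with a short lip at the cassette's lower edge on the +x side, so the cassette comes off straight up.
- oil_bottle: Bystander by the stand: slim bottle, 28 mm across, 70 mm high; origin under its foot, z up.
- squat_bottle: Bystander by the stand: bottle 34 mm across, 62 mm high; origin under its foot, z up.
- glass_beaker: Bystander by the stand: glass beaker, 56 mm across, 69 mm high; origin under its foot, z up.
- vial_a: Bystander by the stand: small vial 26 mm across, 46 mm high; origin under its foot, z up.
- vial_b: Bystander by the rest: small vial 26 mm across, 46 mm high; origin under its foot, z up.
- tall_bottle: Bystander by the rest: bottle 48 mm across, 98 mm high; origin under its foot, z up.

How it is judged:
By the outcome, as a careful person would: the job done as asked, in the order asked, and still so for the second after the job is handed in, with the robot touching nothing.
It also fails if it takes over 67 s, if anything falls off the work surface, if the arm or the gripper's body presses on something with over 40 N, if the wrist force passes 120 N, or if a joint passes its speed limit or range.

## Robot

A 6-joint arm with a two-finger parallel gripper is mounted at the origin on a cart in front of the work surface, level with it; the furniture and walls round the work are solid. World frame = base frame: x ahead of the robot, y to its left, z up, the work surface at z = 0. Lengths are in m, angles in degrees, forces in N, time in s.
With the tool pointing down it reaches from about 0.275 to 0.975 m from the base axis. Payload 8.4 kg.
Tool frame: the origin (TCP) lies on the centre line of the jaws, within the pads' length; the fingertips stand 14 mm ahead of it and the grasp point (between the pads) lies 5 mm behind it (bot.finger_overhang is the distance from the TCP to the fingertips, in m); z points along the fingers, y is the line along which they close (so a half turn about z gives the same grasp; the last joint's range is limited). The gripper opens to 92 mm and grips with 3 to 60 N. Pads are 20 mm wide; open, the fingers measure 128 mm over their backs; the gripper's body (75 mm by 189 mm) begins 69 mm behind the grasp point.
Start: joints at [-74.336, 20.225, 93.587, -0, 66.188, -0.138], TCP at [0.17, -0.601, 0.229] pointing down, gripper open.
Joint ranges: [-150.9, 150.9], [-52.94, 120.26], [3.33, 152.33], [-74.26, 254.26], [0, 154.13], [-172.89, 172.89]. Speed limits (degrees/s): [127.2, 127.2, 159.86, 180, 180, 180].

## Interface

Orientations are given as a 3x3 rotation matrix whose columns are the frame's x, y, z axes.
In Python, from plant import bot, cams, order gives the robot as it stands.
- The arm moves only by the tool carry_out, never from a script. Its argument "commands" is a list of rows, each an object of numbers: "x", "y", "z": the shift along the world's x, y, z in mm; "rx", "ry", "rz": the turn, a rotation vector about the world's x, y, z in degrees; "gripper": the closure, from 0 (fully open) to 1 (shut). In form: [{"x": .., "y": .., "z": .., "rx": .., "ry": .., "rz": .., "gripper": ..}, ...]. A call has 1 to 12 rows; each row is the pose to reach, as a shift and turn from the pose commanded when the call began; what a row does not reach only later rows make up. A row lasts 1/8 s, in which the tool goes at most 62.5 mm and 10.7 degrees, less where a joint would pass 70% of its speed; a pose out of reach is approached as far as the arm can. A call with a gripper value outside its range is refused whole. The fingers move at their own pace and stop on an object; "grip_force" is the grip in N (left out, the last holds). Time passes only in rows, so rows that repeat a pose let the fingers close. It gives the time, the measured TCP pose, the force, the opening and the grip force at its end, in the units of the state.
- bot.sense(): the state, without advancing time (a new reading comes with each control period).
- cams.capture(name): name is "scene" or "side" or "wrist"; returns the picture (400x640x3 uint8, red, green, blue); there is no depth.
- cams.calibration(name): a dict with "K" (3x3 intrinsics, pixels), "camera_from_world" (4x4, takes a point from world to camera coordinates); the wrist camera has in their place "tool_from_camera" (4x4, takes a point from camera to tool coordinates, whose origin is the TCP and whose axes are the flange's). Camera axes: x right, y up, looking along -z (the intrinsics and any distortion apply to the point x, -y, -z); pixel columns grow to the right and rows downward; lengths in m; the calibration is good to about 2 mm. A picture is of the moment at which its call begins: read the wrist's pose just before it. calibration takes no time and is no camera call.
- order.hand_in(): hands the job in; it is judged then, once.
The state is a dict: "time": time; "qpos": joint angles; "qd": joint speeds; "effort": joint torques, N m; "eef_pos": TCP position; "tool_rot": TCP orientation; "wrist_force": force on the tool from outside, world axes, zero at the start; "ft_torque": the same for the moment, N m; "width": finger opening in m; "grip_force": force on a finger pad.
Only numpy, scipy, OpenCV 4.12 (cv2) and the standard library are available. Lean on these libraries where they do the work, as an engineer would, in place of code of your own. Each camera call takes 0.05 s, during which the arm holds its last target. There are 200 camera calls.

## Working session

There is one attempt and no reset: what is moved stays moved. The work goes in short steps, Python scripts to look and compute and a tool call to move; the robot and the scene stay as the last step left them, time stands still between calls to the robot, and variables do not carry over. Pictures are saved under pics/ and viewed, at most 10 in all, crops included, and the job is handed in when it is done.

Besides the shell and the picture viewer there is one more tool, called after "Emit:" as a command line: name --argument value ..., lists and objects as JSON in quotes. carry_out: Moves the arm, as the interface text tells. Its arguments: {"type":"object","properties":{"commands":{"type":"array","items":{"type":"object","properties":{"x":{"type":"number"},"y":{"type":"number"},"z":{"type":"number"},"rx":{"type":"number"},"ry":{"type":"number"},"rz":{"type":"number"},"gripper":{"type":"number"}}}},"grip_force":{"type":"number"}},"required":["commands"]}

```bash
mkdir -p pics; cat > h.py <<'E'
import numpy as np, cv2
from plant import bot, cams, order
def cal(name,st=None):
    c=cams.calibration(name); K=np.array(c["K"])
    if name=="wrist":
        T=np.array(c["tool_from_camera"]); W=np.eye(4); W[:3,:3]=np.array(st["tool_rot"]); W[:3,3]=st["eef_pos"]
        return K,np.linalg.inv(W@T),c
    return K,np.array(c["camera_from_world"]),c
def ray(C,u,v):
    K,M,c=C; d=c.get("distortion",c.get("dist",None))
    p=cv2.undistortPoints(np.array([[[u,v]]],float),K,None if d is None else np.array(d,float))[0,0]
    Mi=np.linalg.inv(M); r=Mi[:3,:3]@np.array([p[0],-p[1],-1.]); return Mi[:3,3],r/np.linalg.norm(r)
def onz(C,u,v,z):
    o,d=ray(C,u,v); return o+d*(z-o[2])/d[2]
def tri(*obs):
    A=np.zeros((3,3));b=np.zeros(3)
    for C,u,v in obs:
        o,d=ray(C,u,v);P=np.eye(3)-np.outer(d,d);A+=P;b+=P@o
    x=np.linalg.solve(A,b)
    return x,[np.linalg.norm((np.eye(3)-np.outer(ray(C,u,v)[1],ray(C,u,v)[1]))@(x-ray(C,u,v)[0]))*1000 for C,u,v in obs]
def proj(C,p):
    K,M,c=C; q=M[:3,:3]@np.array(p)+M[:3,3]; q=np.array([q[0],-q[1],-q[2]])
    d=c.get("distortion",c.get("dist",None))
    return cv2.projectPoints(q[None],np.zeros(3),np.zeros(3),K,None if d is None else np.array(d,float))[0][0,0]
E
python3 - <<'E'
from h import *
st=bot.sense()
for n in ["scene","side","wrist"]:
    c=cams.calibration(n); print(n,c)
    im=cams.capture(n); cv2.imwrite(f"pics/{n}0.png",im[:,:,::-1])
print(st)
E
```

```text
scene {'K': array([[489.39866415,   0.        , 313.6287216 ],
       [  0.        , 489.39866415, 195.22087535],
       [  0.        ,   0.        ,   1.        ]]), 'camera_from_world': array([[ 0.87953957, -0.47564367, -0.01316237, -0.44413611],
       [ 0.36929121,  0.66491087,  0.64924382, -0.28284779],
       [-0.30005691, -0.57589638,  0.76046644, -1.17847669],
       [ 0.        ,  0.        ,  0.        ,  1.        ]])}
side {'K': array([[415.29464705,   0.        , 319.54694811],
       [  0.        , 415.29464705, 197.70214526],
       [  0.        ,   0.        ,   1.        ]]), 'camera_from_world': array([[ 0.95799758, -0.28584245, -0.0231241 , -0.50852609],
       [ 0.12953679,  0.35937846,  0.92415764, -0.17091469],
       [-0.25585319, -0.88833621,  0.3813108 , -0.87100726],
       [ 0.        ,  0.        ,  0.        ,  1.        ]])}
wrist {'K': array([[287.20162428,   0.        , 321.99263048],
       [  0.        , 287.20162428, 201.9998774 ],
       [  0.        ,   0.        ,   1.        ]]), 'tool_from_camera': array([[ 8.43823682e-04,  9.60931242e-01,  2.7
[... 386 characters left out ...]
6e-03,
        6.61872845e+01, -1.37345649e-01]), 'qd': array([ 0.01887481,  0.05215385, -0.01916063,  0.08731779,  0.06267482,
        0.03823735]), 'effort': array([-4.16435432e-03, -5.93849766e+01, -3.34221303e+01,  6.93558273e-02,
        2.35972280e-02, -9.43485657e-05]), 'eef_pos': array([ 0.17005902, -0.60094274,  0.22787564]), 'tool_rot': array([[ 9.62220604e-01,  2.72270802e-01, -3.45091195e-04],
       [ 2.72271020e-01, -9.62219722e-01,  1.30292508e-03],
       [ 2.26949035e-05, -1.34765969e-03, -9.99999092e-01]]), 'wrist_force': array([ 0.60405528,  0.19213039, -0.54364108]), 'ft_torque': array([0.02107586, 0.03118722, 0.04026656]), 'grip_force': 0.0, 'width': 0.09214153845737541}
```

View pics/scene0.png

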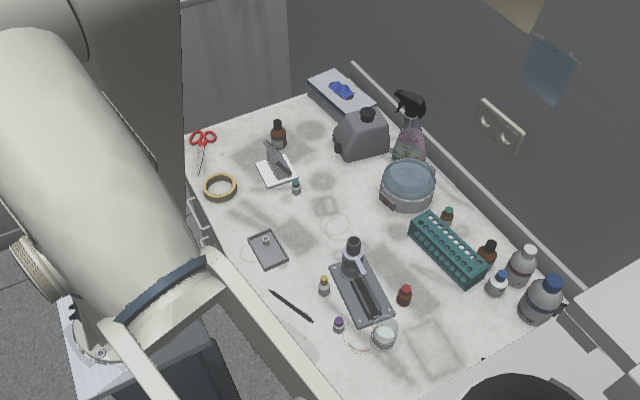

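View pics/side0.png

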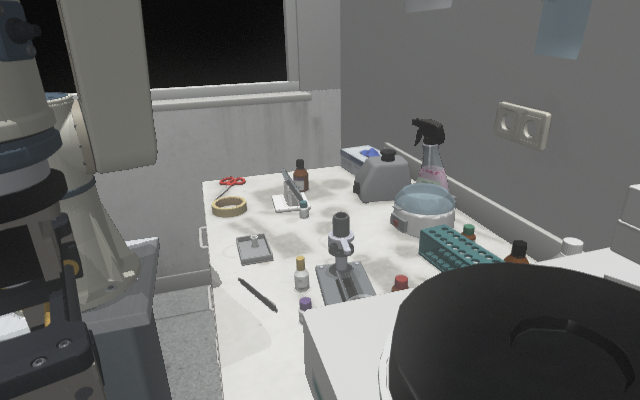

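The scene view shows the stand with its base around (361,290), the collar cap at (353,241), the rest at (277,168) with the cassette leaning at about (278,155), a vial at (296,187) and a brown bottle at (278,133). In the side view the collar cap is at (341,215) and the cassette at (293,188).

```bash
python3 - <<'E'
from h import *
S=cal("scene");D=cal("side")
print("cap",tri((S,353,239),(D,341,214)))
for n,u,v,z in [("base TL",329,268,.012),("TR",362,256,.012),("BR",396,314,.012),("BL",361,328,.012),("vialyel",324,290,.0),("purple",338,329,0),("beaker",384,345,0),("red",404,300,0),("rest L",256,166,.012),("rest top",287,154,.012),("restR",298,177,.012),("restB",265,187,.012),("vialb",296,191,0),("tall",278,146,0)]:
    print(n,onz(S,u,v,z).round(3))
print("cass",tri((S,270,143),(D,284,175)))
a=cv2.imread("pics/scene0.png");b=cv2.imread("pics/side0.png")
c=lambda i,x,y:cv2.resize(i[y:y+75,x:x+100],(800,600)[0:2],interpolation=cv2.INTER_CUBIC)
o=np.vstack([np.hstack([cv2.resize(a[y:y+h,x:x+w],(400,300),interpolation=cv2.INTER_CUBIC) for a,x,y,w,h in r]) for r in [[(a,240,115,80,60),(a,310,230,120,90)],[(b,260,155,80,60),(b,290,205,120,90)]]])
cv2.imwrite("pics/z1.png",o)
E
```

```text
cap (array([ 0.53031456, -0.15427836,  0.13525284]), [np.float64(1.8598934339079705), np.float64(1.8598934339079836)])
base TL [ 0.479 -0.13   0.012]
TR [ 0.572 -0.139  0.012]
BR [ 0.555 -0.316  0.012]
BL [ 0.464 -0.306  0.012]
vialyel [ 0.441 -0.172  0.   ]
purple [ 0.419 -0.278  0.   ]
beaker [ 0.492 -0.362  0.   ]
red [ 0.598 -0.29   0.   ]
rest L [0.464 0.289 0.012]
rest top [0.568 0.289 0.012]
restR [0.554 0.187 0.012]
restB [0.452 0.198 0.012]
vialb [0.528 0.151 0.   ]
tall [0.564 0.346 0.   ]
cass (array([0.51547703, 0.29825959, 0.07186064]), [np.float64(4.837722234584314), np.float64(4.8377222345844215)])
```

View pics/z1.png

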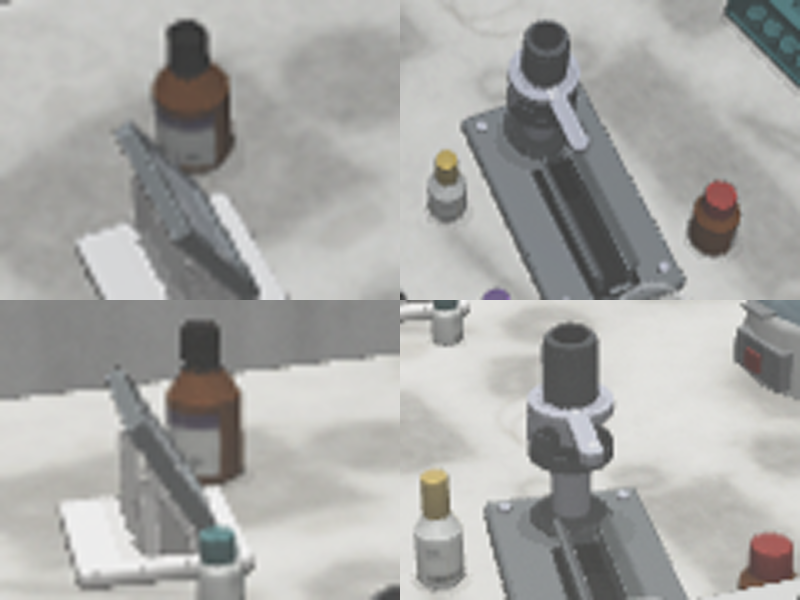

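Emit:
carry_out --commands '[{"x":30,"y":30,"z":20},{"x":75,"y":75,"z":40},{"x":115,"y":118,"z":40},{"x":155,"y":160,"z":40},{"x":195,"y":200,"z":40},{"x":235,"y":240,"z":40},{"x":275,"y":280,"z":40},{"x":310,"y":320,"z":40},{"x":335,"y":345,"z":40},{"x":350,"y":360,"z":40},{"x":350,"y":360,"z":40},{"x":350,"y":360,"z":40}]'

```text
invalid input at $.commands[0]: expected keys x, y, z, rx, ry, rz, gripper
```

```bash
python3 - <<'E'
from h import *
st=bot.sense(); np.savez("w1.npz",**{k:st[k] for k in("tool_rot","eef_pos")}); print(st["time"],st["eef_pos"],st["qpos"],st["qd"].max())
cv2.imwrite("pics/w1.png",cams.capture("wrist")[:,:,::-1])
E
```

```text
0.15 [ 0.17011621 -0.60105932  0.22803543] [-7.43349972e+01  2.02551184e+01  9.36168324e+01  7.44342276e-04
  6.61858208e+01 -1.36307640e-01] 0.1596841715504831
```

Emit:
carry_out --commands '[{"y":30},{"y":60},{"y":85},{"y":85},{"y":85}]'

```text
invalid input at $.commands[0]: expected keys x, y, z, rx, ry, rz, gripper
```

```bash
python3 - <<'E'
from h import *
st=bot.sense(); np.savez("w2.npz",**{k:st[k] for k in("tool_rot","eef_pos")}); print(st["time"],st["eef_pos"],st["qpos"],abs(st["qd"]).max())
cv2.imwrite("pics/w2.png",cams.capture("wrist")[:,:,::-1])
a=cv2.imread("pics/w1.png");b=cv2.imread("pics/w2.png")
cv2.imwrite("pics/w12.png",np.vstack([cv2.resize(i,(480,300),interpolation=cv2.INTER_AREA) for i in(a,b)]))
E
```

```text
0.2 [ 0.17011935 -0.60110524  0.22814326] [-7.43350696e+01  2.02490334e+01  9.36112816e+01 -8.10978390e-04
  6.61891313e+01 -1.37296091e-01] 0.15945730149286425
```

View pics/w12.png

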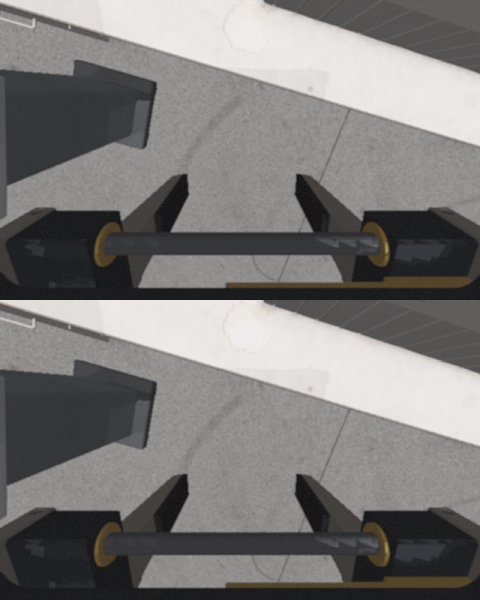

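The move was refused, because every row needs all the keys, so both halves only show the start view: the bench edge and the fingers near (160,200) and (310,200).

Emit:
carry_out --commands '[{"x":30,"y":30,"z":20,"rx":0,"ry":0,"rz":0,"gripper":0},{"x":75,"y":75,"z":40,"rx":0,"ry":0,"rz":0,"gripper":0},{"x":115,"y":118,"z":40,"rx":0,"ry":0,"rz":0,"gripper":0},{"x":155,"y":160,"z":40,"rx":0,"ry":0,"rz":0,"gripper":0},{"x":195,"y":200,"z":40,"rx":0,"ry":0,"rz":0,"gripper":0},{"x":235,"y":240,"z":40,"rx":0,"ry":0,"rz":0,"gripper":0},{"x":275,"y":280,"z":40,"rx":0,"ry":0,"rz":0,"gripper":0},{"x":310,"y":320,"z":40,"rx":0,"ry":0,"rz":0,"gripper":0},{"x":335,"y":345,"z":40,"rx":0,"ry":0,"rz":0,"gripper":0},{"x":350,"y":360,"z":40,"rx":0,"ry":0,"rz":0,"gripper":0},{"x":350,"y":360,"z":40,"rx":0,"ry":0,"rz":0,"gripper":0},{"x":350,"y":360,"z":40,"rx":0,"ry":0,"rz":0,"gripper":0}]'

```text
time: 1.75
eef_pos: [0.5195, -0.2421, 0.2685]
tool_rot: [[0.962, 0.272, -0.001], [0.272, -0.962, -0.0], [-0.001, 0.0, -1.0]]
wrist_force: [0.7, 1.0, 0.1]
width: 0.0918
grip_force: 0.0
```

```bash
python3 - <<'E'
from h import *
st=bot.sense(); np.savez("w1.npz",**{k:st[k] for k in("tool_rot","eef_pos")}); print(st["time"],st["eef_pos"],st["qpos"],st["qd"].max())
cv2.imwrite("pics/w3.png",cams.capture("wrist")[:,:,::-1])
E
```

```text
1.75 [ 0.51947075 -0.24214075  0.26846271] [-2.51257023e+01  1.35536064e+01  9.75326188e+01 -2.82296774e-02
  6.89403466e+01  4.91081361e+01] 0.17512086917722428
```

Emit:
carry_out --commands '[{"x":0,"y":30,"z":0,"rx":0,"ry":0,"rz":0,"gripper":0},{"x":0,"y":60,"z":0,"rx":0,"ry":0,"rz":0,"gripper":0},{"x":0,"y":85,"z":0,"rx":0,"ry":0,"rz":0,"gripper":0},{"x":0,"y":85,"z":0,"rx":0,"ry":0,"rz":0,"gripper":0},{"x":0,"y":85,"z":0,"rx":0,"ry":0,"rz":0,"gripper":0}]'

```text
time: 2.42
eef_pos: [0.52, -0.1575, 0.2687]
tool_rot: [[0.962, 0.272, 0.0], [0.272, -0.962, -0.001], [0.0, 0.001, -1.0]]
wrist_force: [0.3, 0.2, -0.3]
width: 0.0918
grip_force: 0.0
```

```bash
python3 - <<'E'
from h import *
st=bot.sense(); np.savez("w2.npz",**{k:st[k] for k in("tool_rot","eef_pos")}); print(st["time"],st["eef_pos"],st["qpos"],abs(st["qd"]).max())
cv2.imwrite("pics/w4.png",cams.capture("wrist")[:,:,::-1])
a=cv2.imread("pics/w3.png");b=cv2.imread("pics/w4.png")
cv2.imwrite("pics/w34.png",np.vstack([cv2.resize(i[:300],(640,300),interpolation=cv2.INTER_AREA) for i in(a,b)]))
E
```

```text
2.425 [ 0.51998493 -0.15749342  0.26873709] [-1.69931115e+01  1.07547463e+01  1.01058715e+02 -2.64750115e-02
  6.81648617e+01  5.72514983e+01] 0.3939849390453976
```

View pics/w34.png

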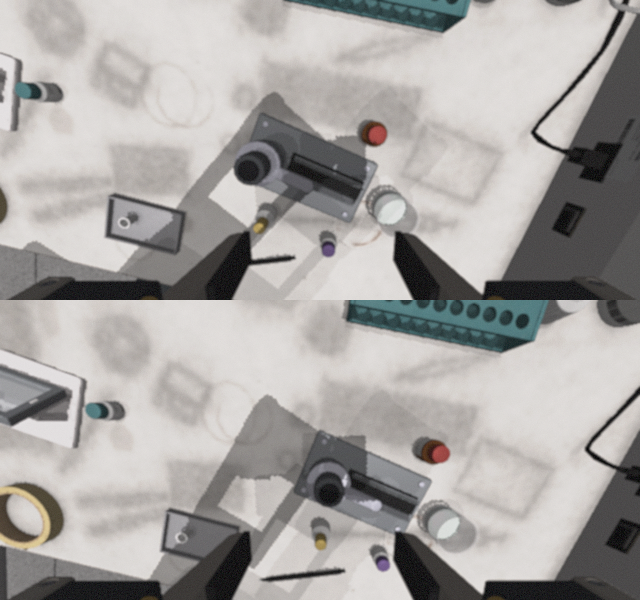

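The upper half (first spot) has the collar cap at about (249,168) and the stand base running from (255,118) to (378,165) and (352,222). The lower half (second spot) has the cap at (328,190), the base corners near (320,132) and (430,187), and the cassette partly in view at the left edge.

```bash
python3 - <<'E'
from h import *
obs=[]
for n,w,c in [("w3","w1",(249,168)),("w4","w2",(328,190))]:
    st=np.load(w+".npz"); C=cal("wrist",st); im=cv2.imread(f"pics/{n}.png"); g=im.max(2)
    x0,y0=c[0]-30,c[1]-30; r=g[y0:y0+60,x0:x0+60]
    for th in (30,45,60):
        m=(r<th).astype(np.uint8); k,l,s,ce=cv2.connectedComponentsWithStats(m)
        for i in range(1,k):
            if s[i,4]>60: print(n,th,s[i].tolist(),(ce[i]+[x0,y0]).round(1))
    # base mask: blueish-grey mid
    big=g[c[1]-70:c[1]+80,c[0]-40:c[0]+150]; hsv=cv2.cvtColor(im,cv2.COLOR_BGR2HSV)
    # bright dots in dark base
    hat=cv2.morphologyEx(g,cv2.MORPH_TOPHAT,np.ones((9,9)))
    k,l,s,ce=cv2.connectedComponentsWithStats((hat>45).astype(np.uint8))
    for i in range(1,k):
        if 3<=s[i,4]<60 and abs(ce[i]-np.array(c)-[50,10]).max()<90: print("dot",n,s[i,4],ce[i].round(1),onz(C,*ce[i],.013).round(4))
A=[cv2.imread("pics/w3.png")[105:235,225:390],cv2.imread("pics/w4.png")[120:250,285:450]]
cv2.imwrite("pics/z2.png",np.hstack([cv2.resize(a,(400,315),interpolation=cv2.INTER_CUBIC) for a in A]))
E
```

```text
w3 45 [33, 14, 18, 23, 115] [262.9 160.6]
w3 45 [19, 23, 21, 20, 331] [247.9 170.4]
w3 60 [26, 14, 25, 27, 210] [261.6 161.2]
w3 60 [17, 22, 24, 23, 408] [247.6 170.6]
dot w3 6 [265.  123.5] [ 0.567  -0.1462  0.013 ]
dot w3 3 [277.3 162.3] [ 0.5193 -0.175   0.013 ]
dot w3 10 [335.  166.5] [ 0.5361 -0.2563  0.013 ]
dot w3 8 [368.1 167.9] [ 0.5472 -0.3027  0.013 ]
dot w3 24 [230.5 172. ] [ 0.4872 -0.1131  0.013 ]
dot w3 6 [334.  173.5] [ 0.526  -0.2578  0.013 ]
dot w3 12 [210.2 195.4] [ 0.4444 -0.0906  0.013 ]
dot w3 13 [275.2 195.2] [ 0.471  -0.1833  0.013 ]
dot w3 32 [263.6 212.7] [ 0.4397 -0.1726  0.013 ]
dot w3 10 [344.5 214.2] [ 0.4707 -0.2906  0.013 ]
dot w3 10 [247.5 224.8] [ 0.414  -0.1533  0.013 ]
dot w3 46 [257.6 227. ] [ 0.4147 -0.1688  0.013 ]
dot w3 9 [330.6 239.8] [ 0.4249 -0.2821  0.013 ]
dot w3 6 [254.5 258.7] [ 0.361  -0.1755  0.013 ]
w4 30 [21, 24, 21, 20, 232] [328.7 194.2]
w4 45 [51, 10, 9, 20, 93] [353.4 179.3]
w4 45 [19, 13, 23, 9, 71] [327.5 176.3]
w4 45 [19, 24, 25, 22, 385] [328.8 194.1]
w4 60 [50, 9, 10, 21, 135] [353.4 178.6]
w4 60 [16, 12, 30, 34, 707] [328.1 189.6]
dot w4 4 [327.5 136.5] [ 0.5744 -0.1496  0.013 ]
dot w4 3 [432.7 154.7] [ 0.5909 -0.3006  0.013 ]
dot w4 10 [290.9 184.8] [ 0.4933 -0.1172  0.013 ]
dot w4 13 [421.5 184.2] [ 0.5464 -0.301   0.013 ]
dot w4 5 [379.8 185. ] [ 0.5286 -0.2426  0.013 ]
dot w4 21 [392.6 190.3] [ 0.5262 -0.2633  0.013 ]
dot w4 4 [404.5 195.8] [ 0.5231 -0.2832  0.013 ]
dot w4 5 [306.2 199.6] [ 0.4777 -0.1446  0.013 ]
dot w4 4 [422.5 211.5] [ 0.5075 -0.3178  0.013 ]
dot w4 24 [321.8 228.9] [ 0.4392 -0.1796  0.013 ]
dot w4 11 [397.5 228.4] [ 0.4716 -0.2908  0.013 ]
dot w4 58 [423.1 238.1] [ 0.4673 -0.3345  0.013 ]
dot w4 8 [320.5 240.5] [ 0.4201 -0.1829  0.013 ]
dot w4 20 [380.2 253.5] [ 0.4244 -0.2793  0.013 ]
```

View pics/z2.png

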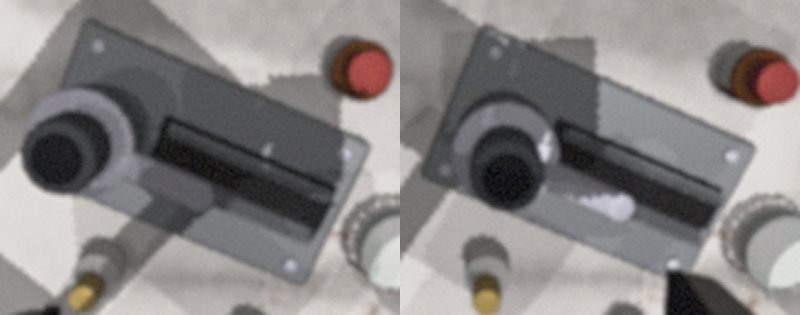

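```bash
python3 - <<'E'
from h import *
C=[cal("wrist",np.load(w+".npz")) for w in("w1","w2")]
print("cap",tri((C[0],247.8,170.5),(C[1],328.8,194.1)))
for n,p,q in [("TL",(265,123.7),(325.2,142)),("TR",(368.1,167.9),(421.5,184.5)),("BR",(344.7,214.2),(397.3,228.5))]:
    print(n,tri((C[0],*p),(C[1],*q)),onz(C[0],*p,.013),onz(C[1],*q,.013))
for n,p,q in [("tipfinger",(225+213/2.424,105+195/2.424),(285+234/2.424,120+208/2.424))]: print(n,tri((C[0],*p),(C[1],*q)))
for i in (0,1): print("cap@.142",onz(C[i],*[(247.8,170.5),(328.8,194.1)][i],.142))
E
```

```text
cap (array([ 0.52612569, -0.16273777,  0.14013636]), [np.float64(0.35460559235301997), np.float64(0.3546055923527953)])
TL (array([ 0.56721693, -0.14828001,  0.02398674]), [np.float64(0.21680303933404413), np.float64(0.21680303933410022)]) [ 0.56669806 -0.14628953  0.013     ] [ 0.56624158 -0.14860755  0.013     ]
TR (array([ 0.54566658, -0.30424193,  0.00527443]), [np.float64(0.6290997351079914), np.float64(0.629099735107971)]) [ 0.54718396 -0.30270419  0.013     ] [ 0.54594726 -0.30116224  0.013     ]
BR (array([ 0.47072159, -0.29111257,  0.01185237]), [np.float64(0.2694100446852673), np.float64(0.2694100446854603)]) [ 0.47078489 -0.29093132  0.013     ] [ 0.47134666 -0.29065209  0.013     ]
tipfinger (array([ 0.51969076, -0.23047101,  0.09940469]), [np.float64(0.5029616909434685), np.float64(0.5029616909433805)])
cap@.142 [ 0.5269348  -0.16314088  0.142     ]
cap@.142 [ 0.52621222 -0.16256787  0.142     ]
```

Emit:
carry_out --grip_force 40 --commands '[{"x":6.5,"y":-5,"z":-40,"rx":0,"ry":0,"rz":0,"gripper":0.3},{"x":6.5,"y":-5,"z":-90,"rx":0,"ry":0,"rz":0,"gripper":0.3},{"x":6.5,"y":-5,"z":-130,"rx":0,"ry":0,"rz":0,"gripper":0.3},{"x":6.5,"y":-5,"z":-150,"rx":0,"ry":0,"rz":0,"gripper":0.3},{"x":6.5,"y":-5,"z":-150,"rx":0,"ry":0,"rz":0,"gripper":0.3},{"x":6.5,"y":-5,"z":-150,"rx":0,"ry":0,"rz":0,"gripper":1},{"x":6.5,"y":-5,"z":-150,"rx":0,"ry":0,"rz":0,"gripper":1},{"x":6.5,"y":-5,"z":-150,"rx":0,"ry":0,"rz":0,"gripper":1},{"x":6.5,"y":-5,"z":-150,"rx":0,"ry":0,"rz":0,"gripper":1}]'

```text
time: 3.6
eef_pos: [0.5275, -0.1624, 0.1194]
tool_rot: [[0.962, 0.273, 0.002], [0.273, -0.962, -0.002], [0.001, 0.002, -1.0]]
wrist_force: [0.3, -5.3, 2.3]
width: 0.0312
grip_force: 40.0
```

Emit:
carry_out --commands '[{"x":0,"y":0,"z":8,"rx":0,"ry":0,"rz":0,"gripper":1},{"x":0,"y":0,"z":19,"rx":0,"ry":0,"rz":0,"gripper":1},{"x":0,"y":0,"z":19,"rx":0,"ry":0,"rz":0,"gripper":1},{"x":0,"y":0,"z":19,"rx":0,"ry":0,"rz":0,"gripper":1}]'

```text
time: 4.1
eef_pos: [0.5272, -0.1623, 0.1372]
tool_rot: [[0.962, 0.273, 0.001], [0.273, -0.962, -0.002], [0.001, 0.002, -1.0]]
wrist_force: [4.7, -6.4, -12.4]
width: 0.0316
grip_force: 40.0
```

Emit:
carry_out --commands '[{"x":0,"y":0,"z":0,"rx":0,"ry":0,"rz":8,"gripper":1},{"x":0,"y":0,"z":0,"rx":0,"ry":0,"rz":18,"gripper":1},{"x":0,"y":0,"z":0,"rx":0,"ry":0,"rz":28,"gripper":1},{"x":0,"y":0,"z":0,"rx":0,"ry":0,"rz":38,"gripper":1},{"x":0,"y":0,"z":0,"rx":0,"ry":0,"rz":48,"gripper":1},{"x":0,"y":0,"z":0,"rx":0,"ry":0,"rz":58,"gripper":1},{"x":0,"y":0,"z":0,"rx":0,"ry":0,"rz":66,"gripper":1},{"x":0,"y":0,"z":0,"rx":0,"ry":0,"rz":70,"gripper":1},{"x":0,"y":0,"z":0,"rx":0,"ry":0,"rz":70,"gripper":1}]'

```text
time: 5.22
eef_pos: [0.527, -0.1621, 0.1369]
tool_rot: [[0.072, 0.997, 0.001], [0.997, -0.072, -0.001], [-0.001, 0.001, -1.0]]
wrist_force: [3.6, -5.5, -12.2]
width: 0.0314
grip_force: 40.0
```

Emit:
carry_out --commands '[{"x":0,"y":0,"z":-9,"rx":0,"ry":0,"rz":0,"gripper":1},{"x":0,"y":0,"z":-18,"rx":0,"ry":0,"rz":0,"gripper":1},{"x":0,"y":0,"z":-18.5,"rx":0,"ry":0,"rz":0,"gripper":1},{"x":0,"y":0,"z":-18.5,"rx":0,"ry":0,"rz":0,"gripper":1}]'

```text
time: 5.72
eef_pos: [0.5272, -0.1622, 0.1195]
tool_rot: [[0.073, 0.997, 0.001], [0.997, -0.073, -0.001], [-0.001, 0.001, -1.0]]
wrist_force: [2.0, -6.0, -1.0]
width: 0.0313
grip_force: 40.0
```

```bash
python3 -c "
from h import *
s=bot.sense();print(s['eef_pos'],s['wrist_force'],s['ft_torque'],s['qpos'])"
```

```text
[ 0.5271597  -0.16215934  0.11947596] [ 1.97361593 -5.95182409 -0.98616575] [-1.05663622 -0.00570368  0.006317  ] [-1.72174041e+01  2.12441294e+01  1.08100926e+02 -7.61140259e-02
  5.05696339e+01 -1.29970836e+01]
```

Emit:
carry_out --commands '[{"x":0,"y":0,"z":0,"rx":0,"ry":0,"rz":0,"gripper":0.2},{"x":0,"y":0,"z":0,"rx":0,"ry":0,"rz":0,"gripper":0.2},{"x":0,"y":0,"z":40,"rx":0,"ry":0,"rz":0,"gripper":0.2},{"x":0,"y":0,"z":90,"rx":0,"ry":0,"rz":0,"gripper":0.2},{"x":-10,"y":40,"z":130,"rx":0,"ry":0,"rz":0,"gripper":0.2},{"x":-15,"y":90,"z":150,"rx":0,"ry":0,"rz":0,"gripper":0.2},{"x":-20,"y":145,"z":160,"rx":0,"ry":0,"rz":0,"gripper":0.2},{"x":-20,"y":195,"z":160,"rx":0,"ry":0,"rz":0,"gripper":0.2},{"x":-20,"y":235,"z":160,"rx":0,"ry":0,"rz":0,"gripper":0.2},{"x":-20,"y":260,"z":160,"rx":0,"ry":0,"rz":0,"gripper":0.2},{"x":-20,"y":260,"z":160,"rx":0,"ry":0,"rz":0,"gripper":0.2},{"x":-20,"y":260,"z":160,"rx":0,"ry":0,"rz":0,"gripper":0.2}]'

```text
time: 7.22
eef_pos: [0.5065, 0.0982, 0.279]
tool_rot: [[0.073, 0.997, -0.0], [0.997, -0.073, -0.0], [-0.0, -0.0, -1.0]]
wrist_force: [0.2, 0.3, 0.6]
width: 0.0736
grip_force: 0.0
```

```bash
python3 - <<'E'
from h import *
st=bot.sense(); np.savez("w5.npz",**{k:st[k] for k in("tool_rot","eef_pos")}); print(st["time"],st["eef_pos"],st["qpos"],abs(st["qd"]).max())
cv2.imwrite("pics/w5.png",cams.capture("wrist")[:,:,::-1])
cv2.imwrite("pics/side5.png",cams.capture("side")[:,:,::-1])
E
```

```text
7.225 [0.5065066  0.09817718 0.27902723] [ 1.08109244e+01  7.68534234e+00  1.03420855e+02 -1.24544173e-02
  6.89129907e+01  1.49952578e+01] 0.866548860937365
```

Emit:
carry_out --commands '[{"x":-60,"y":30,"z":0,"rx":0,"ry":0,"rz":0,"gripper":0.2},{"x":-100,"y":70,"z":0,"rx":0,"ry":0,"rz":0,"gripper":0.2},{"x":-100,"y":70,"z":0,"rx":0,"ry":0,"rz":0,"gripper":0.2},{"x":-100,"y":70,"z":0,"rx":0,"ry":0,"rz":0,"gripper":0.2}]'

```text
time: 7.82
eef_pos: [0.4072, 0.1682, 0.2794]
tool_rot: [[0.073, 0.997, 0.001], [0.997, -0.073, -0.0], [0.0, 0.001, -1.0]]
wrist_force: [-0.7, -0.1, 0.7]
width: 0.0738
grip_force: 0.0
```

```bash
python3 - <<'E'
from h import *
st=bot.sense(); np.savez("w6.npz",**{k:st[k] for k in("tool_rot","eef_pos")}); print(st["time"],st["eef_pos"],st["qpos"],abs(st["qd"]).max())
cv2.imwrite("pics/w6.png",cams.capture("wrist")[:,:,::-1])
o=[]
for n in("w5","w6"):
    C=cal("wrist",np.load(n+".npz")); u,v=proj(C,(.51,.243,.05)).astype(int)
    x,y=max(0,min(u-100,440)),max(0,min(v-75,250)); print(n,u,v,"crop",x,y)
    o.append(cv2.resize(cv2.imread(f"pics/{n}.png")[y:y+150,x:x+200],(800,600),interpolation=cv2.INTER_CUBIC)[:, :])
o=[cv2.resize(i,(400,300),interpolation=cv2.INTER_AREA) for i in o]
s=cv2.resize(cv2.imread("pics/side5.png")[190:340,260:460],(400,300),interpolation=cv2.INTER_CUBIC)
cv2.imwrite("pics/z3.png",np.vstack([np.hstack(o),np.hstack([s,s*0])]))
E
```

```text
7.825 [0.40724963 0.16818643 0.27940104] [ 2.22643502e+01  2.74445535e-01  1.11448412e+02 -2.70651032e-02
  6.82201886e+01  2.64620189e+01] 1.2106694659148556
w5 316 63 crop 216 0
w6 397 116 crop 297 41
```

View pics/z3.png

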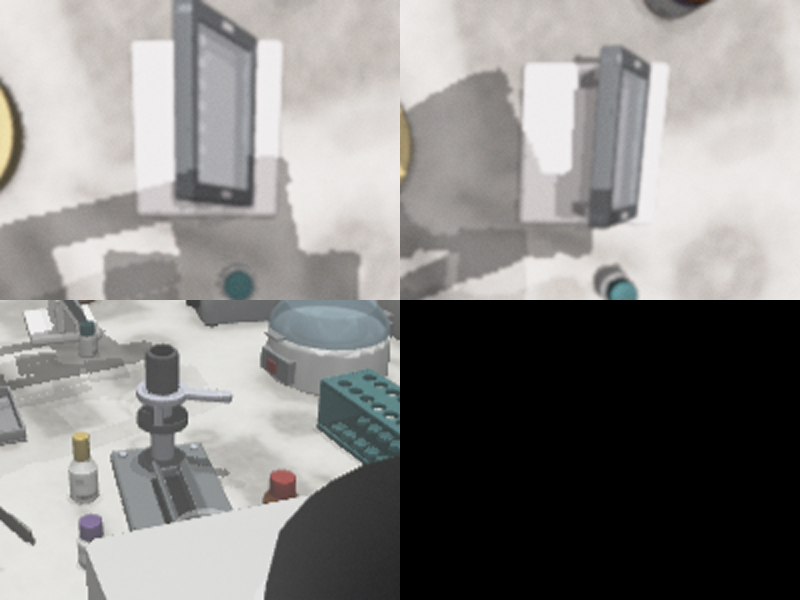

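The finger is now swung out to +x, and the cap sits as high as before (side rows 212 and 212), so it is home in its notch. The cassette's top strip runs in w5 from crop (176–196,200) upward, and in w6 from (602–620,47) to (590–608,227). Its lower edge is at (254,206)–(256,38) in w5 and (632,212)–(650,63) in w6.

```bash
python3 - <<'E'
from h import *
C5=cal("wrist",np.load("w5.npz"));C6=cal("wrist",np.load("w6.npz"))
a=lambda x,y:(C5,216+x/2,y/2); b=lambda x,y:(C6,297+(x-400)/2,41+y/2)
P={}
for n,p,q in [("topback near",(176,200),(590,226)),("topfront near",(196,203),(609,227)),("botfront near",(254,206),(632,212)),("topfront far",(195,12),(620,48)),("botfront far",(256,38),(650,63))]:
    P[n],e=tri(a(*p),b(*q)); print(n,P[n].round(4),np.round(e,1))
d=lambda i,j:print(i,"-",j,np.linalg.norm(P[i]-P[j]).round(4),((P[i]-P[j])/np.linalg.norm(P[i]-P[j])).round(3))
d("topfront near","botfront near");d("topfront near","topback near");d("topfront far","topfront near");d("botfront far","botfront near");d("topfront far","botfront far")
# rest base corners top z .012 from w6
for p in [(525,63),(667,63),(520,220)]: print(onz(*b(*p),.012).round(4))
for p in [(132,41),(138,212),(282,41)]: print(onz(*a(*p),.012).round(4))
E
```

```text
topback near [0.4929 0.1998 0.0875] [0.9 0.9]
topfront near [0.5044 0.1978 0.0862] [1.3 1.3]
botfront near [0.543  0.1972 0.0057] [0.8 0.8]
topfront far [0.512  0.2969 0.0774] [2.4 2.4]
botfront far [0.5479 0.2959 0.0241] [0.5 0.5]
topfront near - botfront near 0.0893 [-0.432  0.007  0.902]
topfront near - topback near 0.0117 [ 0.979 -0.169 -0.111]
topfront far - topfront near 0.0997 [ 0.076  0.993 -0.088]
botfront far - botfront near 0.1005 [0.049 0.982 0.183]
topfront far - botfront far 0.0643 [-0.559  0.015  0.829]
[0.4676 0.3039 0.012 ]
[0.5638 0.2969 0.012 ]
[0.4602 0.1987 0.012 ]
[0.4685 0.3031 0.012 ]
[0.461  0.1981 0.012 ]
[0.5655 0.2961 0.012 ]
```

Emit:
carry_out --commands '[{"x":15,"y":25,"z":-20,"rx":-0.7,"ry":-10,"rz":0,"gripper":0.55},{"x":35,"y":55,"z":-70,"rx":-1.4,"ry":-20,"rz":0,"gripper":0.55},{"x":54,"y":82,"z":-127,"rx":-2.1,"ry":-29.9,"rz":0,"gripper":0.55},{"x":54,"y":82,"z":-127,"rx":-2.1,"ry":-29.9,"rz":0,"gripper":0.55},{"x":54,"y":82,"z":-127,"rx":-2.1,"ry":-29.9,"rz":0,"gripper":0.55},{"x":54,"y":82,"z":-127,"rx":-2.1,"ry":-29.9,"rz":0,"gripper":0.55}]'

```text
time: 8.62
eef_pos: [0.4612, 0.2498, 0.1512]
tool_rot: [[0.074, 0.864, 0.497], [0.997, -0.064, -0.037], [-0.0, 0.499, -0.867]]
wrist_force: [-0.1, 0.2, -0.4]
width: 0.0416
grip_force: 0.0
```

```bash
python3 - <<'E'
from h import *
st=bot.sense(); np.savez("w7.npz",**{k:st[k] for k in("tool_rot","eef_pos")}); print(st["time"],st["eef_pos"],st["tool_rot"].round(3),st["qpos"].round(1),st["width"])
im=cams.capture("wrist")[:,:,::-1].copy();cv2.imwrite("pics/w7.png",im)
C=cal("wrist",st)
for p in [(0.508,.2475,.0828),(0.4976,.2475,.0768),(0.5045,.1978,.083)]: print(proj(C,p).round(0))
cv2.imwrite("pics/w7b.png",im)
E
```

```text
8.625 [0.46121135 0.24983813 0.15119137] [[ 0.074  0.864  0.497]
 [ 0.997 -0.064 -0.037]
 [-0.     0.499 -0.867]] [ 42.   10.  127.3 -47.1  29.4  85.3] 0.04164081888203955
[330. 211.]
[317. 212.]
[330. 263.]
```

View pics/w7b.png

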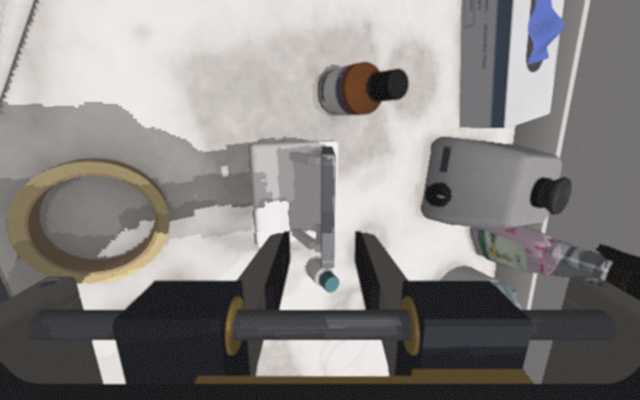

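Looking down the slope, the cassette shows edge-on at columns about 322–335, rows 147–267. The fingertips are at 290 and 358, so it sits a few mm toward the tool's +y. I'll get the exact offset from a row profile.

```bash
python3 - <<'E'
from h import *
im=cv2.imread("pics/w7.png").mean(2)
for v in (160,190,220,235): print(v,im[v-3:v+4,308:344].mean(0).astype(int).tolist())
st=np.load("w7.npz");C=cal("wrist",st);R=st["tool_rot"];t=st["eef_pos"]
for d in (100-17+0,): # top edge plane ahead of TCP
    for w in (-6,0,6,12): print(w,proj(C,t+R@np.array([0,w/1000,d/1000])).round(1))
E
```

```text
160 [126, 132, 132, 132, 132, 131, 130, 133, 136, 138, 140, 136, 123, 104, 93, 98, 102, 106, 110, 118, 123, 122, 119, 123, 141, 159, 164, 180, 214, 222, 211, 197, 195, 195, 195, 196]
190 [132, 132, 132, 131, 133, 133, 131, 132, 131, 134, 132, 130, 119, 100, 91, 93, 97, 98, 98, 98, 97, 98, 98, 98, 97, 106, 137, 187, 225, 232, 230, 229, 229, 229, 229, 229]
220 [131, 132, 132, 132, 133, 131, 132, 131, 131, 131, 132, 128, 115, 96, 84, 85, 87, 86, 88, 88, 86, 87, 86, 85, 86, 100, 154, 215, 234, 235, 234, 233, 233, 233, 234, 234]
235 [161, 176, 187, 199, 211, 220, 220, 193, 143, 112, 109, 106, 98, 98, 112, 122, 125, 125, 127, 126, 126, 128, 128, 129, 132, 139, 167, 211, 228, 230, 229, 227, 227, 226, 226, 226]
-6 [316.  212.6]
0 [322.8 212.6]
6 [329.7 212.6]
12 [336.6 212.6]
```

Emit:
carry_out --grip_force 25 --commands '[{"x":20,"y":-1.5,"z":-32,"rx":0,"ry":0,"rz":0,"gripper":0.55},{"x":40,"y":-3,"z":-63,"rx":0,"ry":0,"rz":0,"gripper":0.55},{"x":53,"y":-4,"z":-84.5,"rx":0,"ry":0,"rz":0,"gripper":0.55},{"x":53,"y":-4,"z":-84.5,"rx":0,"ry":0,"rz":0,"gripper":0.55},{"x":53,"y":-4,"z":-84.5,"rx":0,"ry":0,"rz":0,"gripper":0.55}]'

```text
time: 9.3
eef_pos: [0.5142, 0.2463, 0.0685]
tool_rot: [[0.074, 0.863, 0.499], [0.997, -0.065, -0.035], [0.002, 0.5, -0.866]]
wrist_force: [-0.2, 0.1, -0.2]
width: 0.0414
grip_force: 0.0
```

Emit:
carry_out --commands '[{"x":0,"y":0,"z":0,"rx":0,"ry":0,"rz":0,"gripper":1},{"x":0,"y":0,"z":0,"rx":0,"ry":0,"rz":0,"gripper":1},{"x":0,"y":0,"z":0,"rx":0,"ry":0,"rz":0,"gripper":1},{"x":0,"y":0,"z":0,"rx":0,"ry":0,"rz":0,"gripper":1}]'

```text
time: 9.8
eef_pos: [0.5144, 0.247, 0.0685]
tool_rot: [[0.073, 0.863, 0.5], [0.997, -0.064, -0.035], [0.002, 0.501, -0.865]]
wrist_force: [0.0, -1.1, 7.5]
width: 0.012
grip_force: 25.0
```

Emit:
carry_out --commands '[{"x":0,"y":0,"z":25,"rx":0,"ry":0,"rz":0,"gripper":1},{"x":0,"y":0,"z":65,"rx":0,"ry":0,"rz":0,"gripper":1},{"x":0,"y":0,"z":115,"rx":0,"ry":0,"rz":0,"gripper":1},{"x":0,"y":0,"z":155,"rx":0,"ry":0,"rz":0,"gripper":1},{"x":0,"y":-20,"z":180,"rx":0.6,"ry":9,"rz":0,"gripper":1},{"x":0,"y":-50,"z":190,"rx":1.2,"ry":18,"rz":0,"gripper":1},{"x":0,"y":-85,"z":190,"rx":1.8,"ry":26,"rz":0,"gripper":1},{"x":0,"y":-130,"z":190,"rx":2.1,"ry":29.9,"rz":0,"gripper":1},{"x":0,"y":-180,"z":190,"rx":2.1,"ry":29.9,"rz":0,"gripper":1},{"x":0,"y":-235,"z":190,"rx":2.1,"ry":29.9,"rz":0,"gripper":1},{"x":0,"y":-270,"z":190,"rx":2.1,"ry":29.9,"rz":0,"gripper":1},{"x":0,"y":-290,"z":190,"rx":2.1,"ry":29.9,"rz":0,"gripper":1}]'

```text
time: 11.3
eef_pos: [0.5131, -0.045, 0.2573]
tool_rot: [[0.075, 0.997, -0.001], [0.997, -0.075, 0.0], [0.0, -0.001, -1.0]]
wrist_force: [-0.5, -0.2, -0.8]
width: 0.0118
grip_force: 25.0
```

Emit:
carry_out --commands '[{"x":1,"y":-30,"z":0,"rx":0,"ry":0,"rz":-1,"gripper":1},{"x":1,"y":-75,"z":0,"rx":0,"ry":0,"rz":-2,"gripper":1},{"x":2,"y":-125,"z":0,"rx":0,"ry":0,"rz":-3.4,"gripper":1},{"x":2.5,"y":-170,"z":0,"rx":0,"ry":0,"rz":-3.4,"gripper":1},{"x":2.5,"y":-192,"z":-10,"rx":0,"ry":0,"rz":-3.4,"gripper":1},{"x":2.5,"y":-200,"z":-40,"rx":0,"ry":0,"rz":-3.4,"gripper":1},{"x":2.5,"y":-200,"z":-60,"rx":0,"ry":0,"rz":-3.4,"gripper":1},{"x":2.5,"y":-200,"z":-60,"rx":0,"ry":0,"rz":-3.4,"gripper":1},{"x":2.5,"y":-200,"z":-60,"rx":0,"ry":0,"rz":-3.4,"gripper":1}]'

```text
time: 12.42
eef_pos: [0.5165, -0.243, 0.198]
tool_rot: [[0.132, 0.991, 0.0], [0.991, -0.132, 0.0], [0.0, 0.0, -1.0]]
wrist_force: [0.2, -0.4, -0.8]
width: 0.0121
grip_force: 25.0
```

```bash
python3 - <<'E'
from h import *
st=bot.sense(); np.savez("w8.npz",**{k:st[k] for k in("tool_rot","eef_pos")}); print(st["time"],st["eef_pos"],st["tool_rot"].round(3),st["wrist_force"])
cv2.imwrite("pics/w8.png",cams.capture("wrist")[:,:,::-1])
sd=cams.capture("side")[:,:,::-1].copy();sc=cams.capture("scene")[:,:,::-1].copy()
cv2.imwrite("pics/sd8.png",sd);cv2.imwrite("pics/sc8.png",sc)
w=cv2.imread("pics/w8.png")
Z=lambda i,x,y,s:cv2.resize(i[y:y+int(300/s),x:x+int(400/s)],(400,300),interpolation=cv2.INTER_CUBIC)
C=cal("side");print([proj(C,(.5156,-.2455,z)).round(0) for z in(.2,.014)]); C=cal("scene");print([proj(C,(.5156,-.2455,z)).round(0) for z in(.2,.014)])
cv2.imwrite("pics/z4.png",np.vstack([np.hstack([Z(w,220,120,2),Z(sd,270,160,2)]),np.hstack([Z(sc,290,180,2),Z(w,120,0,1)])]))
E
```

```text
12.425 [ 0.51649457 -0.24298846  0.19799609] [[ 0.132  0.991  0.   ]
 [ 0.991 -0.132  0.   ]
 [ 0.     0.    -1.   ]] [ 0.20076978 -0.3907966  -0.75070265]
[array([349., 202.]), array([349., 293.])]
[array([372., 254.]), array([366., 297.])]
```

View pics/z4.png

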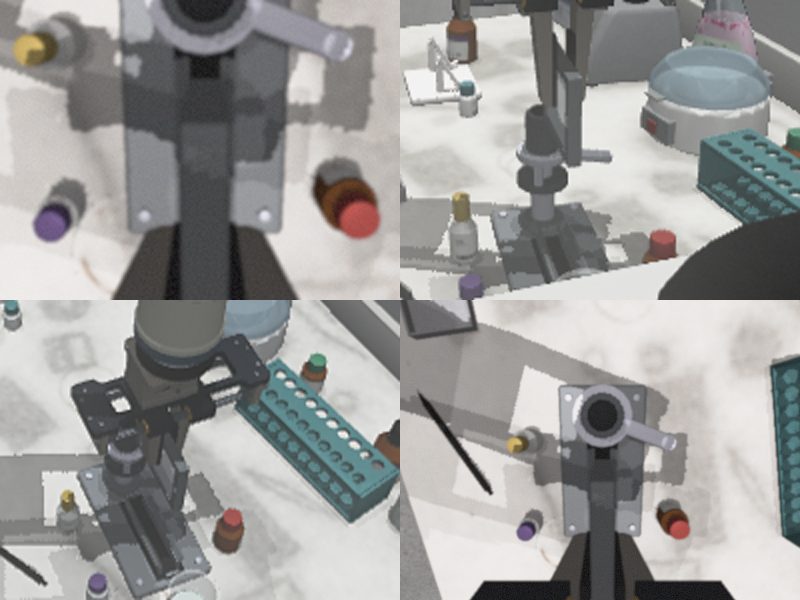

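The wrist view shows the finger clear on the right, the bay slot under the cassette, and the cassette strip at about columns 311–337 with its far end near row 182. The side and scene views show the cassette hanging upright beside the collar.

```bash
python3 - <<'E'
from h import *
st=np.load("w8.npz");C=cal("wrist",st);R=st["tool_rot"];t=st["eef_pos"]
for x in(45,50,55):
  for z in (-13,-17,-21): print(x,z,[proj(C,t+R@np.array([x/1000,y/1000,z/1000])).round(1).tolist() for y in(-6,6)], "bot",proj(C,t+R@np.array([x/1000,0,z/1000+.08])).round(1))
im=cv2.imread("pics/w8.png").mean(2)
print("col",[(v,int(im[v,318:330].mean())) for v in range(140,260,3)])
for v in (150,156,195,210,225): print(v,im[v-1:v+2,300:350].mean(0).astype(int).tolist())
# bay slot predicted
yv=np.array([.134,.991,0]);xv=np.array([.991,-.134,0]);b=np.array([.5156,-.2455,0])
for yy in (50,40): print("bay",yy,[proj(C,b+yv*yy/1000+xv*x/1000+[0,0,z]).round(1).tolist() for x,z in((-9,.03),(9,.03),(-15,.037),(15,.037))])
E
```

```text
45 -13 [[311.2, 186.9], [334.7, 187.0]] bot [322.7 163.8]
45 -17 [[310.9, 188.8], [335.1, 188.8]] bot [322.8 164.6]
45 -21 [[310.6, 190.7], [335.4, 190.7]] bot [322.8 165.4]
50 -13 [[311.1, 177.3], [334.9, 177.3]] bot [322.8 157.4]
50 -17 [[310.8, 178.8], [335.2, 178.9]] bot [322.8 158. ]
50 -21 [[310.4, 180.5], [335.6, 180.5]] bot [322.8 158.7]
55 -13 [[311.0, 167.4], [335.0, 167.4]] bot [322.8 150.8]
55 -17 [[310.7, 168.7], [335.3, 168.8]] bot [322.8 151.4]
55 -21 [[310.3, 170.1], [335.7, 170.1]] bot [322.8 151.9]
col [(140, 148), (143, 155), (146, 114), (149, 29), (152, 30), (155, 29), (158, 34), (161, 60), (164, 59), (167, 58), (170, 59), (173, 60), (176, 59), (179, 59), (182, 76), (185, 86), (188, 85), (191, 84), (194, 85), (197, 85), (200, 82), (203, 82), (206, 77), (209, 72), (212, 71), (215, 71), (218, 71), (221, 71), (224, 71), (227, 69), (230, 71), (233, 71), (236, 70), (239, 71), (242, 71), (245, 71), (248, 72), (251, 72), (254, 71), (257, 71)]
150 [86, 87, 88, 89, 88, 87, 78, 71, 65, 62, 63, 65, 69, 67, 57, 41, 26, 24, 30, 26, 27, 28, 27, 30, 29, 33, 27, 32, 29, 43, 62, 7
[... 413 characters left out ...]
7, 84, 84, 86, 83, 86, 87, 82, 75, 72, 70, 80, 84, 89, 91, 93, 90, 90, 94, 90, 92, 91, 92, 91, 90]
210 [139, 138, 137, 137, 141, 143, 141, 133, 116, 100, 75, 68, 70, 70, 69, 70, 69, 72, 71, 72, 69, 71, 70, 71, 70, 73, 73, 70, 71, 71, 72, 71, 71, 73, 79, 91, 107, 123, 136, 142, 142, 141, 143, 147, 147, 146, 148, 145, 144, 141]
225 [136, 136, 136, 137, 139, 143, 143, 134, 119, 99, 79, 68, 69, 69, 70, 73, 72, 71, 70, 72, 71, 71, 69, 70, 72, 71, 70, 72, 72, 70, 72, 70, 68, 70, 85, 108, 127, 140, 151, 156, 156, 153, 154, 153, 156, 155, 154, 151, 141, 140]
bay 50 [[314.1, 148.3], [330.3, 148.4], [308.4, 148.9], [336.0, 149.0]]
bay 40 [[314.2, 157.3], [330.2, 157.4], [308.5, 158.1], [335.8, 158.2]]
```

Emit:
carry_out --commands '[{"x":-0.8,"y":-1.5,"z":-30,"rx":0,"ry":0,"rz":0,"gripper":1},{"x":-0.8,"y":-1.5,"z":-70,"rx":0,"ry":0,"rz":0,"gripper":1},{"x":-0.8,"y":-1.5,"z":-95,"rx":0,"ry":0,"rz":0,"gripper":1},{"x":-0.8,"y":-1.5,"z":-108,"rx":0,"ry":0,"rz":0,"gripper":1},{"x":-0.8,"y":-1.5,"z":-112,"rx":0,"ry":0,"rz":0,"gripper":1},{"x":-0.8,"y":-1.5,"z":-112,"rx":0,"ry":0,"rz":0,"gripper":1}]'

```text
time: 13.32
eef_pos: [0.516, -0.2451, 0.0863]
tool_rot: [[0.132, 0.991, 0.001], [0.991, -0.132, -0.0], [-0.0, 0.001, -1.0]]
wrist_force: [0.3, -0.4, -0.4]
width: 0.0121
grip_force: 25.0
```

Emit:
carry_out --commands '[{"x":0,"y":0,"z":-3,"rx":0,"ry":0,"rz":0,"gripper":1},{"x":0,"y":0,"z":-6,"rx":0,"ry":0,"rz":0,"gripper":1},{"x":0,"y":0,"z":-6,"rx":0,"ry":0,"rz":0,"gripper":1}]'

```text
time: 13.7
eef_pos: [0.5153, -0.2449, 0.0796]
tool_rot: [[0.132, 0.991, -0.0], [0.991, -0.132, 0.0], [0.0, -0.0, -1.0]]
wrist_force: [0.2, -0.3, -0.7]
width: 0.0121
grip_force: 25.0
```

Emit:
carry_out --commands '[{"x":0,"y":0,"z":-1.5,"rx":0,"ry":0,"rz":0,"gripper":1},{"x":0,"y":0,"z":-3,"rx":0,"ry":0,"rz":0,"gripper":1},{"x":0,"y":0,"z":-3,"rx":0,"ry":0,"rz":0,"gripper":1}]'

```text
time: 14.08
eef_pos: [0.5153, -0.2449, 0.0765]
tool_rot: [[0.132, 0.991, -0.0], [0.991, -0.132, 0.0], [0.0, -0.0, -1.0]]
wrist_force: [-0.5, -0.2, -0.9]
width: 0.0121
grip_force: 25.0
```

Emit:
carry_out --commands '[{"x":0,"y":0,"z":-1,"rx":0,"ry":0,"rz":0,"gripper":1},{"x":0,"y":0,"z":-2,"rx":0,"ry":0,"rz":0,"gripper":1},{"x":0,"y":0,"z":-3,"rx":0,"ry":0,"rz":0,"gripper":1}]'

```text
time: 14.45
eef_pos: [0.5154, -0.2449, 0.0735]
tool_rot: [[0.132, 0.991, -0.0], [0.991, -0.132, 0.0], [0.0, -0.0, -1.0]]
wrist_force: [0.3, -0.2, -1.7]
width: 0.0119
grip_force: 25.0
```

Emit:
carry_out --commands '[{"x":0,"y":0,"z":-1,"rx":0,"ry":0,"rz":0,"gripper":1},{"x":0,"y":0,"z":-2,"rx":0,"ry":0,"rz":0,"gripper":1},{"x":0,"y":0,"z":-2,"rx":0,"ry":0,"rz":0,"gripper":1}]'

```text
time: 14.82
eef_pos: [0.5153, -0.2449, 0.0715]
tool_rot: [[0.132, 0.991, -0.0], [0.991, -0.132, 0.0], [0.0, -0.0, -1.0]]
wrist_force: [-0.8, -0.4, 0.1]
width: 0.0121
grip_force: 25.0
```

Emit:
carry_out --commands '[{"x":0,"y":0,"z":-1,"rx":0,"ry":0,"rz":0,"gripper":1},{"x":0,"y":0,"z":-2,"rx":0,"ry":0,"rz":0,"gripper":1},{"x":0,"y":0,"z":-2,"rx":0,"ry":0,"rz":0,"gripper":1}]'

```text
time: 15.2
eef_pos: [0.5153, -0.2449, 0.0695]
tool_rot: [[0.132, 0.991, -0.0], [0.991, -0.132, 0.0], [0.0, -0.0, -1.0]]
wrist_force: [0.9, -0.3, -1.1]
width: 0.0118
grip_force: 25.0
```

```bash
python3 - <<'E'
from h import *
C=cal("side");yv=np.array([.134,.991,0]);xv=np.array([.991,-.134,0])
b=np.array([.5165,-.2430,0])-.001*yv
for zb in (.125,.13,.135,.14,.145): print(zb,[proj(C,b+yv*yy+xv*x+[0,0,zb]).round(1).tolist() for yy,x in((-.05,-.006),(-.05,.006),(.05,.006))])
im=cv2.imread("pics/sd8.png").mean(2)
for u in (347,350,353,356): print(u,[(v,int(im[v,u])) for v in range(226,252)])
E
```

```text
0.125 [[352.4, 254.9], [359.5, 254.2], [346.6, 227.9]]
0.13 [[352.5, 252.3], [359.5, 251.6], [346.6, 225.5]]
0.135 [[352.5, 249.7], [359.5, 249.0], [346.6, 223.1]]
0.14 [[352.5, 247.0], [359.6, 246.3], [346.6, 220.7]]
0.145 [[352.5, 244.3], [359.6, 243.6], [346.6, 218.3]]
347 [(226, 88), (227, 85), (228, 84), (229, 83), (230, 82), (231, 79), (232, 81), (233, 81), (234, 79), (235, 79), (236, 102), (237, 126), (238, 129), (239, 136), (240, 124), (241, 118), (242, 118), (243, 89), (244, 79), (245, 79), (246, 79), (247, 78), (248, 78), (249, 79), (250, 79), (251, 79)]
350 [(226, 109), (227, 110), (228, 110), (229, 109), (230, 100), (231, 89), (232, 87), (233, 85), (234, 86), (235, 86), (236, 103), (237, 108), (238, 131), (239, 121), (240, 115), (241, 114), (242, 143), (243, 98), (244, 79), (245, 80), (246, 80), (247, 78), (248, 79), (249, 78), (250, 79), (251, 80)]
353 [(226, 85), (227, 86), (228, 86), (229, 87), (230, 86), (231, 87), (232, 86), (233, 86), (234, 85), (235, 88), (236, 86), (237, 88), (238, 87), (239, 85), (240, 88), (241, 91), (242, 152), (243, 190), (244, 223), (245, 176), (246, 101), (247, 78), (248, 78), (249, 79), (250, 79), (251, 77)]
356 [(226, 98), (227, 97), (228, 96), (229, 97), (230, 97), (231, 96), (232, 97), (233, 99), (234, 97), (235, 98), (236, 97), (237, 98), (238, 98), (239, 97), (240, 97), (241, 97), (242, 98), (243, 149), (244, 223), (245, 231), (246, 232), (247, 229), (248, 228), (249, 229), (250, 229), (251, 228)]
```

Emit:
carry_out --commands '[{"x":0,"y":0,"z":-1.5,"rx":0,"ry":0,"rz":0,"gripper":1},{"x":0,"y":0,"z":-3,"rx":0,"ry":0,"rz":0,"gripper":1},{"x":0,"y":0,"z":-3,"rx":0,"ry":0,"rz":0,"gripper":1}]'

```text
time: 15.58
eef_pos: [0.5154, -0.2449, 0.0667]
tool_rot: [[0.132, 0.991, 0.0], [0.991, -0.132, -0.0], [-0.0, 0.0, -1.0]]
wrist_force: [-0.6, 0.1, 1.5]
width: 0.0119
grip_force: 25.0
```

Emit:
carry_out --commands '[{"x":0,"y":0,"z":-1,"rx":0,"ry":0,"rz":0,"gripper":1},{"x":0,"y":0,"z":-2,"rx":0,"ry":0,"rz":0,"gripper":1},{"x":0,"y":0,"z":-2,"rx":0,"ry":0,"rz":0,"gripper":1}]'

```text
time: 15.95
eef_pos: [0.5155, -0.2452, 0.0664]
tool_rot: [[0.132, 0.991, 0.0], [0.991, -0.132, -0.0], [-0.0, 0.0, -1.0]]
wrist_force: [-5.0, 0.9, 22.3]
width: 0.0118
grip_force: 25.0
```

Emit:
carry_out --commands '[{"x":0,"y":0,"z":1.8,"rx":0,"ry":0,"rz":0,"gripper":1},{"x":0,"y":0,"z":1.8,"rx":0,"ry":0,"rz":0,"gripper":0.5},{"x":0,"y":0,"z":1.8,"rx":0,"ry":0,"rz":0,"gripper":0.5},{"x":0,"y":0,"z":1.8,"rx":0,"ry":0,"rz":0,"gripper":0.5},{"x":0,"y":0,"z":1.8,"rx":0,"ry":0,"rz":0,"gripper":0.5}]'

```text
time: 16.58
eef_pos: [0.5154, -0.2448, 0.0662]
tool_rot: [[0.132, 0.991, -0.0], [0.991, -0.132, 0.0], [0.0, -0.0, -1.0]]
wrist_force: [0.7, 0.1, 0.3]
width: 0.0458
grip_force: 0.0
```

Emit:
carry_out --commands '[{"x":0,"y":0,"z":25,"rx":0,"ry":0,"rz":0,"gripper":0.5},{"x":0,"y":0,"z":65,"rx":0,"ry":0,"rz":0,"gripper":0.4},{"x":0,"y":0,"z":110,"rx":0,"ry":0,"rz":0,"gripper":0.3},{"x":0,"y":0,"z":130,"rx":0,"ry":0,"rz":0,"gripper":0.3},{"x":0,"y":0,"z":130,"rx":0,"ry":0,"rz":0,"gripper":0.3}]'

```text
time: 17.2
eef_pos: [0.5163, -0.2453, 0.1979]
tool_rot: [[0.132, 0.991, 0.003], [0.991, -0.132, -0.001], [-0.001, 0.003, -1.0]]
wrist_force: [0.4, 0.2, -1.0]
width: 0.0645
grip_force: 0.0
```

```bash
python3 - <<'E'
from h import *
st=bot.sense(); print(st["time"],st["eef_pos"],st["qpos"])
w=cams.capture("wrist")[:,:,::-1].copy();sd=cams.capture("side")[:,:,::-1].copy();sc=cams.capture("scene")[:,:,::-1].copy()
cv2.imwrite("pics/w9.png",w);cv2.imwrite("pics/sd9.png",sd);cv2.imwrite("pics/sc9.png",sc)
Z=lambda i,x,y,s:cv2.resize(i[y:y+int(300/s),x:x+int(400/s)],(400,300),interpolation=cv2.INTER_CUBIC)
cv2.imwrite("pics/z5.png",np.vstack([np.hstack([Z(w,220,120,2),Z(sd,285,190,2.5)]),np.hstack([Z(sc,290,220,2.5),Z(w,120,0,1)])]))
E
```

```text
17.2 [ 0.51629539 -0.24529908  0.19787441] [-2.55643156e+01  1.72375033e+01  1.02118773e+02  1.75265691e-03
  6.04597139e+01 -1.79668988e+01]
```

View pics/z5.png

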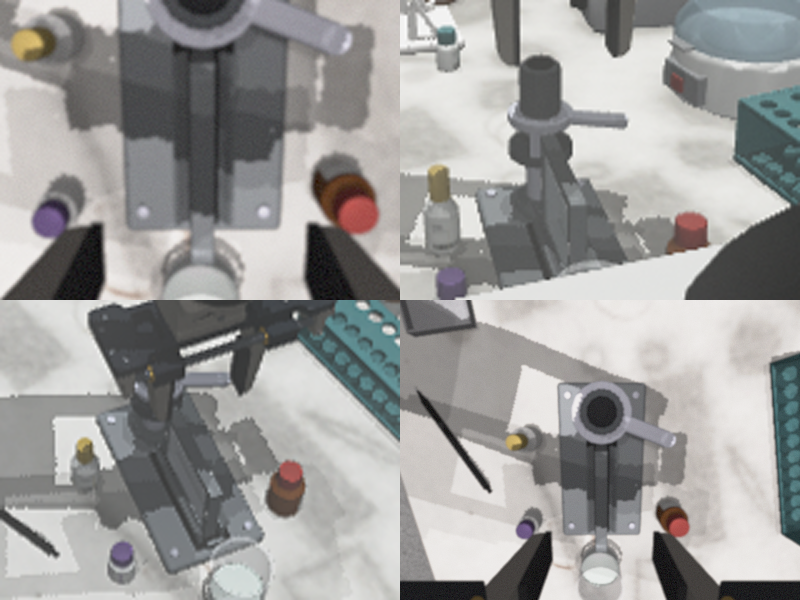

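The cassette stands upright in the bay: the wrist view has it centred in the slot (crop column 200), and the side view has its end at (575,215). The finger is still swung out, and the bottles and beaker are unmoved.

Emit:
carry_out --grip_force 40 --commands '[{"x":5,"y":35,"z":5,"rx":0,"ry":0,"rz":0,"gripper":0.3},{"x":11.5,"y":83,"z":0,"rx":0,"ry":0,"rz":0,"gripper":0.3},{"x":11.5,"y":83,"z":0,"rx":0,"ry":0,"rz":0,"gripper":0.3},{"x":11.5,"y":83,"z":-35,"rx":0,"ry":0,"rz":0,"gripper":0.3},{"x":11.5,"y":83,"z":-65,"rx":0,"ry":0,"rz":0,"gripper":0.3},{"x":11.5,"y":83,"z":-77.5,"rx":0,"ry":0,"rz":0,"gripper":0.3},{"x":11.5,"y":83,"z":-77.5,"rx":0,"ry":0,"rz":0,"gripper":1},{"x":11.5,"y":83,"z":-77.5,"rx":0,"ry":0,"rz":0,"gripper":1},{"x":11.5,"y":83,"z":-77.5,"rx":0,"ry":0,"rz":0,"gripper":1},{"x":11.5,"y":83,"z":-77.5,"rx":0,"ry":0,"rz":0,"gripper":1}]'

```text
time: 18.6
eef_pos: [0.5274, -0.1621, 0.1198]
tool_rot: [[0.132, 0.991, 0.001], [0.991, -0.132, -0.0], [-0.0, 0.001, -1.0]]
wrist_force: [-1.1, -0.3, 4.3]
width: 0.0317
grip_force: 40.0
```

Emit:
carry_out --commands '[{"x":0,"y":0,"z":8,"rx":0,"ry":0,"rz":0,"gripper":1},{"x":0,"y":0,"z":19,"rx":0,"ry":0,"rz":0,"gripper":1},{"x":0,"y":0,"z":19,"rx":0,"ry":0,"rz":0,"gripper":1},{"x":0,"y":0,"z":19,"rx":0,"ry":0,"rz":0,"gripper":1}]'

```text
time: 19.1
eef_pos: [0.5271, -0.162, 0.1377]
tool_rot: [[0.132, 0.991, 0.001], [0.991, -0.132, -0.0], [-0.0, 0.001, -1.0]]
wrist_force: [6.1, -2.1, -11.9]
width: 0.031
grip_force: 40.0
```

Emit:
carry_out --commands '[{"x":0,"y":0,"z":0,"rx":0,"ry":0,"rz":-8,"gripper":1},{"x":0,"y":0,"z":0,"rx":0,"ry":0,"rz":-18,"gripper":1},{"x":0,"y":0,"z":0,"rx":0,"ry":0,"rz":-28,"gripper":1},{"x":0,"y":0,"z":0,"rx":0,"ry":0,"rz":-38,"gripper":1},{"x":0,"y":0,"z":0,"rx":0,"ry":0,"rz":-48,"gripper":1},{"x":0,"y":0,"z":0,"rx":0,"ry":0,"rz":-58,"gripper":1},{"x":0,"y":0,"z":0,"rx":0,"ry":0,"rz":-66,"gripper":1},{"x":0,"y":0,"z":0,"rx":0,"ry":0,"rz":-70,"gripper":1},{"x":0,"y":0,"z":0,"rx":0,"ry":0,"rz":-70,"gripper":1}]'

```text
time: 20.23
eef_pos: [0.5276, -0.1625, 0.1377]
tool_rot: [[0.977, 0.214, 0.001], [0.214, -0.977, -0.001], [0.001, 0.001, -1.0]]
wrist_force: [6.3, -3.8, -12.6]
width: 0.0315
grip_force: 40.0
```

```bash
python3 -c "
from h import *
s=bot.sense();print(s['wrist_force'],s['ft_torque'],s['qpos'])"
```

```text
[  6.25716417  -3.76909551 -12.63577234] [-0.84324076 -1.13526266  0.01415091] [-1.72513505e+01  1.98527493e+01  1.07314255e+02 -5.03677739e-02
  5.27433504e+01  6.04199940e+01]
```

Emit:
carry_out --commands '[{"x":0,"y":0,"z":-7,"rx":0,"ry":0,"rz":0,"gripper":1},{"x":0,"y":0,"z":-12,"rx":0,"ry":0,"rz":0,"gripper":1},{"x":0,"y":0,"z":-13.5,"rx":0,"ry":0,"rz":0,"gripper":1},{"x":0,"y":0,"z":-13.5,"rx":0,"ry":0,"rz":0,"gripper":1}]'

```text
time: 20.72
eef_pos: [0.5276, -0.1625, 0.1244]
tool_rot: [[0.977, 0.215, 0.001], [0.215, -0.977, -0.001], [0.001, 0.001, -1.0]]
wrist_force: [4.2, -4.0, -9.1]
width: 0.0315
grip_force: 40.0
```

Emit:
carry_out --commands '[{"x":0,"y":0,"z":-0.5,"rx":0,"ry":0,"rz":0,"gripper":1},{"x":0,"y":0,"z":-1,"rx":0,"ry":0,"rz":0,"gripper":1},{"x":0,"y":0,"z":-1,"rx":0,"ry":0,"rz":0,"gripper":1}]'

```text
time: 21.1
eef_pos: [0.5277, -0.1625, 0.1238]
tool_rot: [[0.977, 0.215, 0.002], [0.215, -0.977, -0.001], [0.001, 0.001, -1.0]]
wrist_force: [3.0, -4.1, -6.4]
width: 0.0314
grip_force: 40.0
```

Now I'll release, rise clear and check.

Emit:
carry_out --commands '[{"x":0,"y":0,"z":-1,"rx":0,"ry":0,"rz":0,"gripper":0.3},{"x":0,"y":0,"z":-1,"rx":0,"ry":0,"rz":0,"gripper":0.3},{"x":0,"y":0,"z":-1,"rx":0,"ry":0,"rz":0,"gripper":0.3},{"x":0,"y":0,"z":25,"rx":0,"ry":0,"rz":0,"gripper":0.3},{"x":0,"y":0,"z":75,"rx":0,"ry":0,"rz":0,"gripper":0.3},{"x":0,"y":0,"z":125,"rx":0,"ry":0,"rz":0,"gripper":0.3},{"x":0,"y":-40,"z":145,"rx":0,"ry":0,"rz":0,"gripper":0.3},{"x":0,"y":-80,"z":145,"rx":0,"ry":0,"rz":0,"gripper":0.3},{"x":0,"y":-80,"z":145,"rx":0,"ry":0,"rz":0,"gripper":0.3},{"x":0,"y":-80,"z":145,"rx":0,"ry":0,"rz":0,"gripper":0.3}]'

```text
time: 22.35
eef_pos: [0.5265, -0.2413, 0.268]
tool_rot: [[0.977, 0.214, -0.001], [0.214, -0.977, 0.001], [-0.001, -0.001, -1.0]]
wrist_force: [1.3, 0.1, 0.1]
width: 0.0642
grip_force: 0.0
```

```bash
python3 - <<'E'
from h import *
st=bot.sense(); print(st["time"],st["eef_pos"],st["wrist_force"])
C=cal("wrist",st)
w=cams.capture("wrist")[:,:,::-1].copy();sd=cams.capture("side")[:,:,::-1].copy()
cv2.imwrite("pics/w10.png",w);cv2.imwrite("pics/sd10.png",sd)
S=cal("side")
# cap top row in side image at u=341 : initial, side-notch, now
for n in("side0","side5","sd9","sd10"):
    im=cv2.imread(f"pics/{n}.png").mean(2); print(n,im[196:222,338:345].mean(1).astype(int).tolist())
# bright finger (lavender-white) mask in the wrist picture near the stand
hs=w.astype(int); m=((hs.min(2)>110)&(hs[:,:,0]-hs[:,:,2]>8)).astype(np.uint8)
k,l,s,ce=cv2.connectedComponentsWithStats(m)
for i in range(1,k):
    if s[i,4]>40: print("blob",s[i].tolist(),ce[i].round(0),onz(C,*ce[i],.1).round(4))
yv=np.array([.134,.991,0]);a=np.array([.527,-.1622,0])
for d in(26,40,62): print("finger exp",d,proj(C,a-yv*d/1000+[0,0,.102]).round(0))
E
```

```text
22.35 [ 0.52647639 -0.24131657  0.26801846] [1.27178647 0.09192913 0.13004145]
side0 [217, 218, 218, 219, 220, 220, 221, 220, 217, 214, 210, 203, 196, 191, 186, 179, 109, 76, 74, 74, 73, 74, 105, 95, 84, 84]
side5 [219, 219, 219, 220, 221, 222, 223, 222, 219, 216, 211, 205, 197, 193, 188, 184, 110, 74, 72, 72, 70, 73, 104, 93, 82, 82]
sd9 [226, 226, 226, 227, 228, 229, 230, 229, 226, 223, 219, 214, 208, 203, 198, 194, 114, 73, 72, 72, 72, 74, 87, 86, 83, 83]
sd10 [224, 225, 225, 226, 227, 227, 229, 227, 224, 221, 218, 213, 206, 201, 129, 80, 74, 74, 74, 75, 86, 87, 84, 84, 85, 84]
finger exp 26 [276. 182.]
finger exp 40 [288. 186.]
finger exp 62 [306. 193.]
```

```bash
python3 - <<'E'
from h import *
st=bot.sense();C=cal("wrist",st);w=cv2.imread("pics/w10.png").mean(2).astype(np.float32);w=cv2.GaussianBlur(w,(3,3),0)
yv=np.array([.134,.991,0]);xv=np.array([.991,-.134,0]);a=np.array([.527,-.1622,0])
for d in(40,50,60,75):
    print(d,[(x,int(w[tuple(proj(C,a-yv*d/1000+xv*x/1000+[0,0,.102]).round().astype(int)[::-1])])) for x in range(-24,25,3)])
for n in ("scene",):
    i=cams.capture(n)[:,:,::-1]; o=cv2.imread("pics/scene0.png")
    for nm,(u,v) in dict(yel=(324,290),pur=(338,325),red=(404,295),beak=(384,340),vb=(296,187),tall=(278,133)).items():
        print(nm,np.abs(i[v-10:v+10,u-8:u+8].astype(int)-o[v-10:v+10,u-8:u+8]).mean().round(1))
E
```

```text
40 [(-24, 118), (-21, 108), (-18, 77), (-15, 83), (-12, 86), (-9, 103), (-6, 95), (-3, 94), (0, 94), (3, 94), (6, 88), (9, 55), (12, 52), (15, 67), (18, 60), (21, 50), (24, 55)]
50 [(-24, 106), (-21, 100), (-18, 73), (-15, 76), (-12, 76), (-9, 79), (-6, 90), (-3, 94), (0, 93), (3, 94), (6, 79), (9, 73), (12, 87), (15, 88), (18, 83), (21, 49), (24, 51)]
60 [(-24, 181), (-21, 147), (-18, 111), (-15, 106), (-12, 82), (-9, 72), (-6, 88), (-3, 93), (0, 94), (3, 95), (6, 78), (9, 71), (12, 83), (15, 88), (18, 85), (21, 53), (24, 58)]
75 [(-24, 179), (-21, 169), (-18, 120), (-15, 123), (-12, 125), (-9, 125), (-6, 122), (-3, 86), (0, 64), (3, 65), (6, 62), (9, 76), (12, 90), (15, 89), (18, 84), (21, 59), (24, 61)]
yel 23.0
pur 8.9
red 9.9
beak 17.6
vb 22.2
tall 13.1
```

```bash
python3 -c "
from h import *
print(order.hand_in())"
```

```text
the job is handed in; nothing more can be done
None
```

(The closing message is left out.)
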